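# Snug the adjustable wrench and tighten the modelling stand's nut

### The job

First lift the small cork-topped jar out of the way of the wrench handle and stand it upright on the round wooden board. Then, with the wrench lying flat around the big nut on the modelling stand, roll its worm until the loose jaw closes snugly on the nut, without turning the nut yet; the stand's iron arm hangs over the worm, so reach in at a slant. Finally swing the wrench handle to tighten the nut clockwise by about an eighth of a turn (45 degrees), and leave the snug wrench lying on the nut, with the other loose things on the table where they are.

Things in the scene. Friction and masses are not known exactly. Their poses are not given: they have to be found in the camera images.
- stand: modelling stand, fixed: wooden base 40 mm high, reaching from -85 to +105 mm along its x and +-100 mm along its y. Origin on the table under the nut's axis; +x points from the wrench handle towards the nut (roughly away from the robot), z up. An 18 mm iron post stands on it at x 72, y 80 mm, with a wire head armature near its top, up to 330 mm above the table.
- iron_end (a point): free end of the stand's level iron arm, a 16 mm thick bar that runs from the post's top to here, over the wrench's worm, its centre-line 205 mm above the table; at x -68, y -4 mm of the stand. It leaves no room for an upright gripper over the worm.
- nut_mid (a point): steel hex nut on a stud in the middle of the stand, 30 mm across flats, 20 mm tall; this point is its centre, 50 mm above the table; x lies towards a corner, z up. The stud's end (18 mm thick) rises 10 mm above the nut.
- nut (a joint): rotation of the nut, rad, 0 at the start, growing clockwise as seen from above (tightening). It stays where it is left; friction of 0.2 N m.
- mouth (a point): adjustable wrench (plain steel, loose, 245 mm long, 0.5 kg), lying flat on the stand's base around the nut; this point is the middle of its mouth, 7 mm above its underside. x points out of the mouth, away from the handle; y to the movable jaw; z up. Fixed jaw's face at y -16 mm, throat's face at x -20 mm, head 14 mm thick.
- jaw (a joint): travel of the wrench's movable jaw, m: 0 = mouth 39 mm wide, growing as it closes; about 0.009 = snug on the 30 mm nut. At the start between 0 and 0.0036. It is driven by the worm, 2 mm for every radian, and resists a direct push up to about 20 N.
- worm_mid (a point): centre of the wrench's knurled worm: a steel roller 20 mm in diameter, 26 mm long, axis along the wrench's y, 48 mm behind the mouth point; axes as the wrench's. Centre 11 mm, top 21 mm above the wrench's underside; the metal behind and beside it is 10 mm thick, so it stands 11 mm proud; the 14 mm thick head begins 14 mm in front of its axis.
- worm (a joint): rotation of the worm, rad: grows, closing the jaw, as its upper side is rolled towards the mouth (away from the handle); 4.5 = snug. 10 mm of fingertip drag turns it 1 rad. Friction about 0.035 N m: the fingertip must press with some 8 to 20 N while it drags, and slips when the jaw is tight.
- handle (a point): point on the wrench's handle 165 mm behind the mouth point; bar 22 mm wide, 10 mm thick, this point half-way through it (45 mm above the table). The handle ends 227 mm behind the mouth; from about 85 mm behind the mouth on it juts out beyond the stand, 40 mm above the table.
- jar_mid (a point): small white ceramic jar with a cork top, standing on the table beside the handle on the side it must swing to: 47 mm in diameter (cork 49 mm, the top 18 mm), 74 mm tall, 0.2 kg; this point is at its centre, half-way up; z up.
- board_top (a point): round board of dark wood lying fixed on the table, 170 mm in diameter, 12 mm thick; this point is the centre of its upper face.
- figurine: loose clay figurine, 60 mm wide, 126 mm tall; origin under it; leave it alone
- glaze: loose glaze jar, 64 mm wide, 130 mm tall; origin under it; leave it alone
- mug: loose mug, 76 mm wide, 85 mm tall; origin under it; leave it alone
- spanner: loose small open-ended spanner lying flat on the table, not the tool for this nut; leave it alone
- spatula: loose spatula lying flat on the table; leave it alone
Things that resemble listed ones, but are neither listed nor needed, are in the scene too. Leave any purple or yellow look-alike of the part that bears board_top alone.

How it is judged:
By the outcome, as a careful person would: the job done as asked, in the order asked, and still so for the second after the job is handed in, with the robot touching nothing.
It also fails if it takes over 72 s, if anything falls off the work surface, if the arm or the gripper's body presses on something with over 40 N, if the wrist force passes 120 N, or if a joint passes its speed limit or range.

### The arm

A 6-joint arm with a two-finger parallel gripper is mounted at the origin on the work surface. World frame = base frame: x ahead of the robot, y to its left, z up, the work surface at z = 0. Lengths are in m, angles in rad, forces in N, time in s.
With the tool pointing down it reaches from about 0.275 to 0.75 m from the base axis. Payload 10.2 kg.
Tool frame: the origin (TCP) lies midway between the tips of the shut fingers; the grasp point (between the pads) lies 19 mm behind it (ctrl.pinch_z is the distance from the TCP to the grasp point, in m); z points along the fingers, y is the line along which they close (so a half turn about z gives the same grasp; the last joint's range is limited). The gripper opens to 85 mm and grips with 20 to 120 N. Pads are 22 mm wide; open, the fingers measure 114 mm over their backs; the gripper's body (76 mm by 85 mm) begins 54 mm behind the grasp point. The pads swing forward as they close: fully open they stand 13 mm farther back than shut.
Start: joints at [0.999, 0.313, 1.498, -0, 1.331, -0.223], TCP at [0.179, 0.493, 0.231] pointing down, gripper open.
Joint ranges: [-2.94, 2.94], [-0.97, 2.17], [0.19, 2.56], [-1.23, 4.37], [0.02, 3.11], [-2.88, 2.88]. Speed limits (rad/s): [2.39, 2.39, 3.01, 3.14, 3.14, 3.14].

### API

Orientations are given as [roll, pitch, yaw] about the fixed x, y, z axes, in that order (R = Rz(yaw) Ry(pitch) Rx(roll)).
In Python, from rig import ctrl, viewer gives the robot as it stands. The module is installed in compiled form; this text tells all that it offers.
- The arm moves only by the tool step_arm, never from a script. Its argument "commands" is a list of rows, each a list of 7 numbers: the turn, a rotation vector about the world's x, y, z in units of 10 degrees (1.0 is 10 degrees), then the shift along the world's x, y, z in units of 25 mm (1.0 is 25 mm), then the opening, from 0 (shut) to 1 (fully open). A call has exactly 5 rows; each row shifts and turns the commanded pose from where the row before left it; what a row does not reach is not made up. A row lasts 1/8 s, in which the tool goes at most 62.5 mm and 10.7 degrees, less where a joint would pass 70% of its speed; a pose out of reach is approached as far as the arm can. A call is refused whole if a number of a shift passes 1 or a number of a turn 1, either way. A call with a gripper value outside its range is refused whole. The fingers move at their own pace and stop on an object; "squeeze" is the grip in N (left out, the last holds). Time passes only in rows, so rows that do not move let the fingers close, or fill a call up. It gives the time, the measured TCP pose, the force, the opening and the grip force at its end, in the units of the state.
- ctrl.read_state(): the state, without advancing time (a new reading comes with each control period).
- viewer.camera(name): name is "scene" or "top" or "wrist"; returns a dict with "image" (420x560x3 uint8, red, green, blue), "mtx" (3x3 intrinsics, pixels), "view" (4x4, takes a point from world to camera coordinates); the wrist camera has in their place "hand_eye" (4x4, takes a point from camera to tool coordinates, whose origin is the TCP and whose axes are the flange's). Camera axes: x right, y down, z forward; pixel columns grow to the right and rows downward; lengths in m; the calibration is good to about 2 mm. A picture is of the moment at which its call begins: read the wrist's pose just before it. There is no depth.
- ctrl.hand_in(): hands the job in; it is judged then, once.
The state is a dict: "time": time; "joint_pos": joint angles; "dq": joint speeds; "joint_torque": joint torques, N m; "eef_pos": TCP position; "tool_rot": TCP orientation; "force": force on the tool from outside, world axes, zero at the start; "moment": the same for the moment, N m; "opening": opening from 0.0 (shut) to 1.0 (fully open); "gripper_force": force on a finger pad.
Only numpy, scipy, OpenCV 4.12 (cv2) and the standard library are available. Lean on these libraries where they do the work, as an engineer would, in place of code of your own. Each camera call takes 0.05 s, during which the arm holds its last target. There are 200 camera calls.

## Working session

There is one attempt and no reset: what is moved stays moved. The work goes in short steps, Python scripts to look and compute and a tool call to move; the robot and the scene stay as the last step left them, time stands still between calls to the robot, and variables do not carry over. Pictures are saved under pics/ and viewed, at most 10 in all, crops included, and the job is handed in when it is done.

Besides the shell and the picture viewer there is one more tool, called by a JSON object that holds its "name" and its "arguments", one argument or row to a line. step_arm: Moves the arm, as the interface text tells. Its arguments: {"type":"object","properties":{"commands":{"type":"array"},"squeeze":{"type":"number"}},"required":["commands"]}

```bash
mkdir -p pics
python3 - <<'E'
from rig import ctrl, viewer
import cv2, numpy as np, pickle
s=ctrl.read_state(); print(s)
d={}
for n in ("scene","top"):
    c=viewer.camera(n); d[n]=c
    cv2.imwrite(f"pics/{n}0.png",cv2.cvtColor(c["image"],cv2.COLOR_RGB2BGR)); print(n,c["mtx"].tolist(),np.round(c["view"],4).tolist())
pickle.dump(d,open("cams0.pkl","wb"))
w=viewer.camera("wrist"); print(np.round(w["hand_eye"],4).tolist(),w["mtx"].tolist())
E
```

```text
{'time': 0.0, 'joint_pos': array([ 9.98623902e-01,  3.13474971e-01,  1.49844296e+00, -4.92759452e-06,
        1.33099408e+00, -2.23412649e-01]), 'dq': array([-0.00161622,  0.00044113,  0.00089839,  0.0003831 ,  0.00140986,
        0.00132561]), 'joint_torque': array([ 1.89892262e-04, -4.12268865e+01, -2.59741652e+01, -1.53945903e-04,
        4.16158349e-03, -4.05125277e-06]), 'eef_pos': array([0.17928556, 0.49316489, 0.23072009]), 'tool_rot': array([-3.14030503e+00, -2.87648144e-04,  2.79283387e+00]), 'force': array([ 0.2897257 , -0.35000895,  0.26540342]), 'moment': array([-0.01475883, -0.01548139, -0.01043387]), 'gripper_force': 0.0, 'opening': 1.0016538299301285}
scene [[454.3977424919628, 0.0, 281.08450652093194], [0.0, 454.3977424919628, 206.70740989416532], [0.0, 0.0, 1.0]] [[-0.4414, 0.897, 0.0243, 0.1976], [0.5048, 0.2707, -0.8197, -0.1358], [-0.7418, -0.3495, -0.5723, 1.7452], [0.0, 0.0, 0.0, 1.0]]
top [[521.7158937058878, 0.0, 285.80659578474126], [0.0, 521.7158937058878, 215.15603138348675], [0.0, 0.0, 1.0]] [[-0.0045, -1.0, 0.0048, 0.0332], [-0.9973, 0.0042, -0.0737, 0.4971], [0.0737, -0.0051, -0.9973, 1.726], [0.0, 0.0, 0.0, 1.0]]
[[-0.0005, -0.9613, -0.2756, 0.0695], [1.0, -0.0006, 0.0004, 0.0001], [-0.0005, -0.2756, 0.9613, -0.1434], [0.0, 0.0, 0.0, 1.0]] [[364.0662186163291, 0.0, 284.87654066351155], [0.0, 364.0662186163291, 211.58545400122665], [0.0, 0.0, 1.0]]
```

View pics/scene0.png

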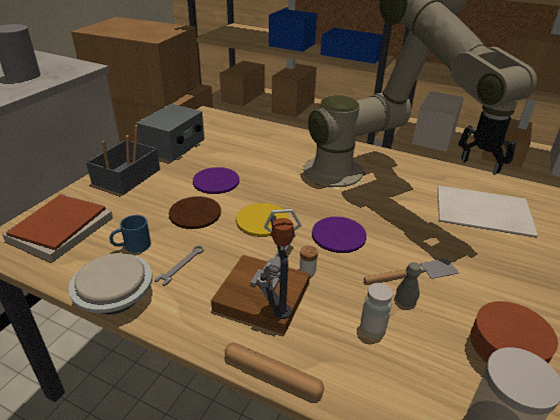

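View pics/top0.png

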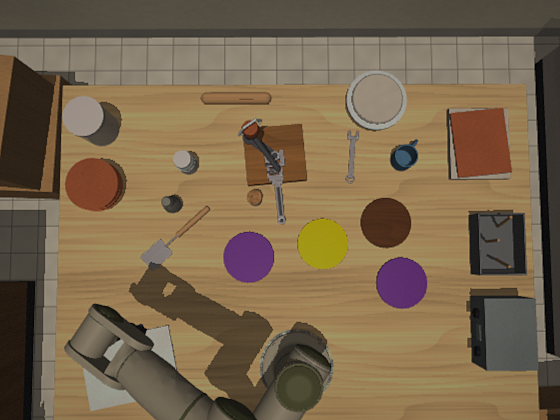

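The scene view shows the stand around (262,290), the target jar at (308,262) and the dark board at (195,212). The top view shows the nut and wrench at about (276,165) with the handle end at (282,220), the jar at (255,197), the dark board at (386,222) and the arm's post at (252,130).

Run:
```python
import pickle,cv2,numpy as np
d=pickle.load(open("cams0.pkl","rb"))
t=d["top"]["image"][110:240,215:325]; s=d["scene"]["image"][200:335,205:330]
a=cv2.resize(t,None,fx=4.4,fy=4.4,interpolation=cv2.INTER_CUBIC)[:572]
b=cv2.resize(s,(300,324),interpolation=cv2.INTER_CUBIC)
o=np.zeros((600,800,3),np.uint8); o[:a.shape[0],:a.shape[1]]=a; o[:324,490:790]=b
cv2.imwrite("pics/crop1.png",o[...,::-1])
```

```text
(no output)
```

View pics/crop1.png

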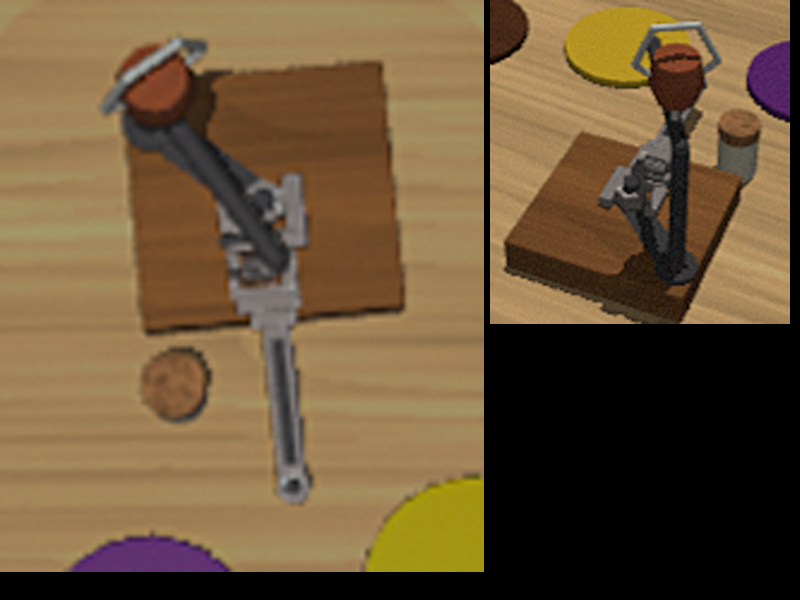

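The crop shows the stand's top corners at (381,63), (403,309) and (147,332), the cork at (175,385), the handle's end at (293,487), and the iron end at (278,265) over the worm at about (250,268).

```bash
cat > h.py <<'E'
import numpy as np, cv2, pickle
from scipy.spatial.transform import Rotation as Ro
def rot(rpy): return Ro.from_euler("xyz",rpy).as_matrix()
def view_of(c,s=None):
    if "view" in c: return c["view"]
    T=np.eye(4);T[:3,:3]=rot(s["tool_rot"]);T[:3,3]=s["eef_pos"]
    return np.linalg.inv(T@c["hand_eye"])
def ray(K,V,uv):
    d=V[:3,:3].T@np.linalg.solve(K,[uv[0],uv[1],1]); return -V[:3,:3].T@V[:3,3],d
def onz(K,V,uv,z):
    o,d=ray(K,V,uv); return o+d*(z-o[2])/d[2]
def proj(K,V,p):
    q=K@(V[:3,:3]@np.asarray(p)+V[:3,3]); return q[:2]/q[2]
E
python3 - <<'E'
from h import *
d=pickle.load(open("cams0.pkl","rb")); c=d["top"];K,V=c["mtx"],c["view"]
f=lambda u,v:(215+(u+.5)/4.4-.5,110+(v+.5)/4.4-.5)
P={k:onz(K,V,f(*uv),z) for k,uv,z in [("TR",(381,63),.04),("BR",(403,309),.04),("BL",(147,332),.04),("end",(293,487),.05),("jar",(175,385),.074),("iron",(278,262),.213)]}
for k in P: print(k,np.round(P[k],4))
src=np.array([[.105,-.1],[-.085,-.1],[-.085,.1]]);dst=np.array([P[k][:2] for k in("TR","BR","BL")])
a=src-src.mean(0);b=dst-dst.mean(0);U,S,W=np.linalg.svd(a.T@b);R=(U@W).T;t=dst.mean(0)-R@src.mean(0)
yaw=np.arctan2(R[1,0],R[0,0]);print("stand",t,np.degrees(yaw),"res",np.round(dst-(src@R.T+t),4).tolist())
w=P["end"][:2]-t;print("wrench len",np.linalg.norm(w),"wrench yaw(deg)",np.degrees(np.arctan2(-w[1],-w[0])))
print("iron exp",R@[-.068,-.004]+t)
for n in("top","scene"):
    c=d[n];im=cv2.cvtColor(c["image"],cv2.COLOR_RGB2HSV);bgr=c["image"].astype(int)
    m=((im[...,2]<110)&(im[...,2]>25)&((im[...,0]<12)|(im[...,0]>172))&(im[...,1]>100)).astype(np.uint8)
    for q in cv2.findContours(m,cv2.RETR_EXTERNAL,cv2.CHAIN_APPROX_NONE)[0]:
        if cv2.contourArea(q)>300:
            e=cv2.fitEllipse(q);print(n,cv2.contourArea(q),np.round(e[0],1),np.round(e[1],1),np.round(onz(c["mtx"],c["view"],e[0],.012),4))
E
```

```text
TR [ 0.8014 -0.0218  0.04  ]
BR [ 0.6129 -0.0371  0.04  ]
BL [0.5961 0.1559 0.04  ]
end [0.478  0.0463 0.05  ]
jar [0.5522 0.1329 0.074 ]
iron [0.6208 0.0553 0.213 ]
stand [0.68869032 0.06749989] 5.1973826974936586 res [[-0.0009, 0.0008], [-0.0002, 0.0027], [0.0012, -0.0035]]
wrench len 0.21170862792196404 wrench yaw(deg) 5.734993308855342
iron exp [0.62133225 0.05735641]
top 1816.0 [385.7 222.3] [47.5 48.6] [ 0.4722 -0.3039  0.012 ]
scene 447.0 [481.4 341.9] [18.8 41. ] [0.6004 0.6062 0.012 ]
scene 312.0 [282.4 233.5] [21.7 23. ] [0.4496 0.005  0.012 ]
scene 1004.5 [194.3 211.7] [27.5 48.5] [ 0.4816 -0.3002  0.012 ]
```

{"name": "step_arm", "arguments": {
  "commands": [
    [0,0,0.2,1,-0.96,0,0.75],
    [0,0,0.2,1,-0.96,0,0.75],
    [0,0,0.2,1,-0.96,0,0.75],
    [0,0,0.2,1,-0.96,0,0.75],
    [0,0,0.2,1,-0.96,0,0.75]
  ],
  "squeeze": 40
}}

```text
time: 0.78
eef_pos: [0.3051, 0.3725, 0.2311]
tool_rot: [-3.141, -0.0, 2.968]
force: [0.1, 0.4, -0.5]
opening: 0.749
gripper_force: 0.0
```

{"name": "step_arm", "arguments": {
  "commands": [
    [0,0,0.2,1,-0.96,0,0.75],
    [0,0,0.2,1,-0.96,0,0.75],
    [0,0,0.2,1,-0.96,0,0.75],
    [0,0,0.2,1,-0.96,0,0.75],
    [0,0,0.2,1,-0.96,0,0.75]
  ]
}}

```text
time: 1.4
eef_pos: [0.4301, 0.2525, 0.2311]
tool_rot: [-3.142, -0.0, -3.14]
force: [-0.0, 0.1, 0.7]
opening: 0.75
gripper_force: 0.0
```

{"name": "step_arm", "arguments": {
  "commands": [
    [0,0,0,1,-0.96,-0.5,0.75],
    [0,0,0,1,-0.96,-0.5,0.75],
    [0,0,0,1,-0.96,-0.5,0.75],
    [0,0,0,0.9,-0.96,-0.5,0.75],
    [0,0,0,0,0,0,0.75]
  ]
}}

```text
time: 2.02
eef_pos: [0.5274, 0.1559, 0.1799]
tool_rot: [-3.141, -0.002, 3.139]
force: [-0.8, 0.3, 0.3]
opening: 0.751
gripper_force: 0.0
```

Run:
```python
from h import *
from rig import ctrl,viewer
s=ctrl.read_state();c=viewer.camera("wrist");pickle.dump((s,c),open("w1.pkl","wb"))
cv2.imwrite("pics/w1.png",c["image"][...,::-1])
K,V=c["mtx"],view_of(c,s)
for n,p in [("jar",(.552,.133,.074)),("nut",(.6887,.0675,.06)),("end",(.478,.0463,.05)),("BL",(.596,.156,.04))]: print(n,proj(K,V,p).round(1))
```

```text
jar [253.6 241.8]
nut [183.7 384. ]
end [136.1 136.3]
BL [285.2 276.1]
```

View pics/w1.png

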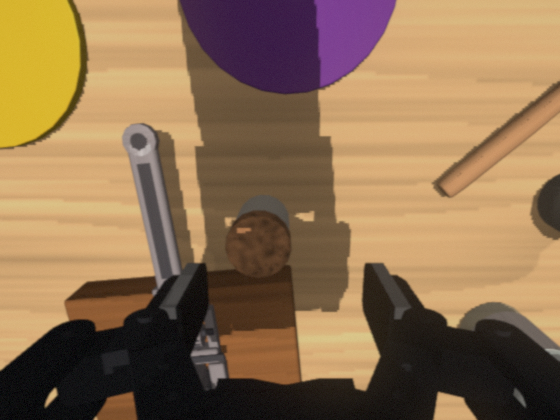

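The wrist view shows the cork centre at (259,243), the handle's hole at (139,140) and the stand corner near (291,266). That agrees with the top view to about 3 mm.

{"name": "step_arm", "arguments": {
  "commands": [
    [0,0,0,0.5,-0.42,0,0.75],
    [0,0,0,0.5,-0.42,-0.5,0.75],
    [0,0,0,0,0,-1,0.75],
    [0,0,0,0,0,-1,0.75],
    [0,0,0,0,0,-1,0.75]
  ]
}}

```text
time: 2.7
eef_pos: [0.5522, 0.136, 0.0923]
tool_rot: [-3.142, -0.0, -3.141]
force: [0.4, -0.4, 0.3]
opening: 0.752
gripper_force: 0.0
```

{"name": "step_arm", "arguments": {
  "commands": [
    [0,0,0,0,0,-1,0.75],
    [0,0,0,0,0,-1,0.75],
    [0,0,0,0,0,-1,0.75],
    [0,0,0,0,0,0,0.75],
    [0,0,0,0,0,0,0.4]
  ]
}}

```text
time: 3.32
eef_pos: [0.5526, 0.1362, 0.0195]
tool_rot: [-3.142, 0.001, -3.141]
force: [-0.6, -0.5, -0.5]
opening: 0.561
gripper_force: 11.5
```

{"name": "step_arm", "arguments": {
  "commands": [
    [0,0,0,0,0,0,0.4],
    [0,0,0,0,0,0,0.4],
    [0,0,0,0,0,0,0.4],
    [0,0,0,0,0,0,0.4],
    [0,0,0,0,0,0,0.4]
  ]
}}

```text
time: 3.95
eef_pos: [0.5527, 0.1362, 0.0197]
tool_rot: [-3.141, 0.002, -3.141]
force: [0.6, -2.0, 6.2]
opening: 0.555
gripper_force: 29.0
```

{"name": "step_arm", "arguments": {
  "commands": [
    [0,0,0,0,0,0.6,0.4],
    [0,0,0,0,0,1,0.4],
    [0,0,0,0,0,1,0.4],
    [0,0,0,-0.17,-0.5,1,0.4],
    [0,0,0,-0.17,-1,0.4,0.4]
  ]
}}

```text
time: 4.58
eef_pos: [0.5435, 0.0992, 0.1208]
tool_rot: [3.141, 0.002, -3.14]
force: [-0.6, -0.2, -1.3]
opening: 0.552
gripper_force: 29.6
```

{"name": "step_arm", "arguments": {
  "commands": [
    [0,0,0,-0.17,-1,0,0.4],
    [0,0,0,-0.17,-1,0,0.4],
    [0,0,0,-0.17,-1,0,0.4],
    [0,0,0,-0.17,-1,0,0.4],
    [0,0,0,-0.17,-1,0,0.4]
  ]
}}

```text
time: 5.2
eef_pos: [0.5218, -0.0267, 0.1193]
tool_rot: [3.141, -0.0, -3.141]
force: [0.5, 0.6, -2.7]
opening: 0.552
gripper_force: 29.6
```

{"name": "step_arm", "arguments": {
  "commands": [
    [0,0,0,-0.17,-1,0,0.4],
    [0,0,0,-0.17,-1,0,0.4],
    [0,0,0,-0.17,-1,0,0.4],
    [0,0,0,-0.17,-1,0,0.4],
    [0,0,0,-0.17,-1,0,0.4]
  ]
}}

```text
time: 5.82
eef_pos: [0.5006, -0.1517, 0.1194]
tool_rot: [3.141, 0.0, -3.141]
force: [0.2, -0.1, -2.2]
opening: 0.555
gripper_force: 29.6
```

{"name": "step_arm", "arguments": {
  "commands": [
    [0,0,0,-0.2,-1,0,0.4],
    [0,0,0,-0.2,-1,-0.3,0.4],
    [0,0,0,-0.2,-1,-0.5,0.4],
    [0,0,0,-0.2,-1,-0.5,0.4],
    [0,0,0,-0.2,-1,-0.5,0.4]
  ]
}}

```text
time: 6.45
eef_pos: [0.4757, -0.2767, 0.0739]
tool_rot: [3.141, 0.0, -3.141]
force: [-0.5, -0.2, -2.9]
opening: 0.552
gripper_force: 29.6
```

{"name": "step_arm", "arguments": {
  "commands": [
    [0,0,0,0,-0.5,-0.3,0.4],
    [0,0,0,0,-0.5,-0.4,0.4],
    [0,0,0,0,0,-0.5,0.4],
    [0,0,0,0,0,-0.36,0.4],
    [0,0,0,0,0,0,0.4]
  ]
}}

```text
time: 7.08
eef_pos: [0.4758, -0.3003, 0.0341]
tool_rot: [3.14, -0.001, -3.141]
force: [-0.1, -0.5, -1.0]
opening: 0.552
gripper_force: 29.7
```

{"name": "step_arm", "arguments": {
  "commands": [
    [0,0,0,0,0,-0.04,0.4],
    [0,0,0,0,0,-0.04,0.4],
    [0,0,0,0,0,0,0.4],
    [0,0,0,0,0,0,0.6],
    [0,0,0,0,0,0,0.75]
  ]
}}

```text
time: 7.7
eef_pos: [0.4761, -0.3013, 0.0331]
tool_rot: [-3.141, 0.0, -3.141]
force: [0.2, 0.1, 0.1]
opening: 0.746
gripper_force: 0.0
```

{"name": "step_arm", "arguments": {
  "commands": [
    [0,0,0,0,0,0,0.75],
    [0,0,0,0,0,0,0.75],
    [0,0,0,0,0,0.5,0.75],
    [0,0,0,0,0,1,0.75],
    [0,0,0,0,0,1,0.75]
  ]
}}

```text
time: 8.32
eef_pos: [0.476, -0.3012, 0.0969]
tool_rot: [-3.141, 0.0, -3.141]
force: [0.8, -0.0, 1.0]
opening: 0.753
gripper_force: 0.0
```

{"name": "step_arm", "arguments": {
  "commands": [
    [0,0,0,0,0,1,0.75],
    [0,0,0,0,0,1,0.75],
    [0,0,0,0,1,1,0],
    [0,0,0,0,1,0.5,0],
    [0,0,0,0,1,0,0]
  ]
}}

```text
time: 8.95
eef_pos: [0.4762, -0.2254, 0.1842]
tool_rot: [-3.14, 0.002, -3.142]
force: [0.6, 0.0, -0.5]
opening: 0.107
gripper_force: 0.0
```

{"name": "step_arm", "arguments": {
  "commands": [
    [0.7,0,0,0.6,0.7,0,0],
    [0.7,0,0,0.6,0.7,0,0],
    [0.7,0,0,0.6,0.7,0,0],
    [0.7,0,0,0.6,0.7,0,0],
    [0.7,0,0,0.6,0.7,0,0]
  ]
}}

```text
time: 9.57
eef_pos: [0.5513, -0.1375, 0.1827]
tool_rot: [2.527, -0.001, -3.141]
force: [-0.2, 0.4, 0.5]
opening: 0.0
gripper_force: 0.0
```

{"name": "step_arm", "arguments": {
  "commands": [
    [0,0,0,0.6,0.7,-0.3,0],
    [0,0,0,0.6,0.7,-0.3,0],
    [0,0,0,0.6,0.7,-0.3,0],
    [0,0,0,0.6,0.7,-0.3,0],
    [0,0,0,0.6,0.7,-0.3,0]
  ]
}}

```text
time: 10.2
eef_pos: [0.6269, -0.0497, 0.1449]
tool_rot: [2.531, 0.0, -3.141]
force: [0.0, 0.3, 1.1]
opening: 0.002
gripper_force: 0.0
```

Run:
```python
from h import *
from rig import ctrl,viewer
s=ctrl.read_state();c=viewer.camera("wrist");pickle.dump((s,c),open("w2.pkl","wb"));print(s["eef_pos"],s["tool_rot"],s["joint_pos"])
cv2.imwrite("pics/w2.png",c["image"][...,::-1])
K,V=c["mtx"],view_of(c,s)
for n,p in [("TCP",s["eef_pos"]),("worm",(.641,.063,.061)),("nut",(.6887,.0675,.06)),("BR",(.6129,-.0371,.04))]: print(n,proj(K,V,p).round(1))
c=viewer.camera("scene");pickle.dump(c,open("s2.pkl","wb"))
```

```text
[ 0.62686807 -0.04974836  0.14486123] [ 2.53083811e+00  2.04567693e-04 -3.14107420e+00] [-0.48124096  0.71825568  1.21599315  0.53374467  1.52777071 -2.16430089]
TCP [283.8 274.8]
worm [340.  216.8]
nut [340.7 270. ]
BR [209.4 193.7]
```

View pics/w2.png

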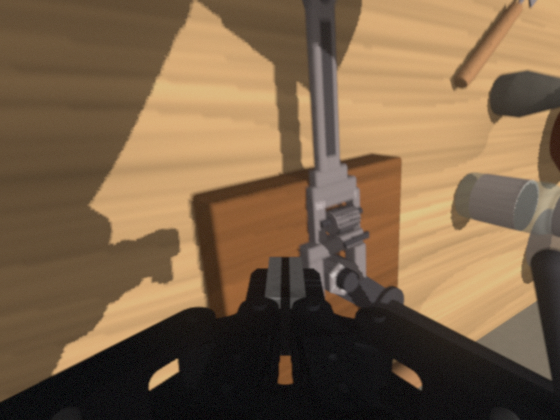

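The wrist view shows the shut fingertips at (287,262), the wrench head and worm around (343,222), and the stand's BR corner at (197,197). I will enlarge it.

Run:
```python
from h import *
s,c=pickle.load(open("w2.pkl","rb"));K,V=c["mtx"],view_of(c,s)
im=c["image"][150:320,240:420]
a=cv2.resize(im,None,fx=3.5,fy=3.5,interpolation=cv2.INTER_CUBIC)
for p,col in [((.641,.063,.061),(255,0,0)),((.6887,.0675,.06),(0,255,0)),((.6887,.0675,.07),(0,0,255))]:
    u=(proj(K,V,p)-[240,150])*3.5;cv2.circle(a,tuple(int(x) for x in u),3,col,-1)
cv2.imwrite("pics/w2c.png",a[...,::-1])
```

```text
(no output)
```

View pics/w2c.png

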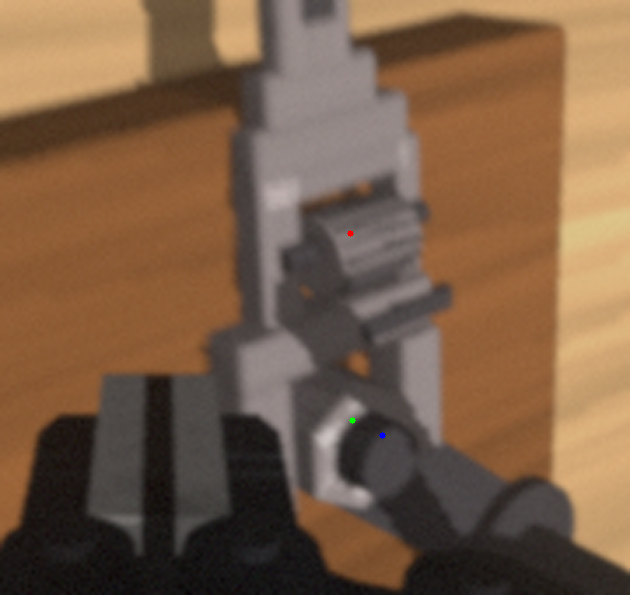

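Run:
```python
from h import *
s,c=pickle.load(open("w2.pkl","rb"));K,V=c["mtx"],view_of(c,s)
f=lambda u,v:(240+(u+.5)/3.5-.5,150+(v+.5)/3.5-.5)
print("cam",-V[:3,:3].T@V[:3,3])
for n,uv,z in [("BR",(197,197),.04),("BL",f(562,28),.04),("stud",f(388,465),.07),("wormmid top",f(365,238),.061),("wormL near end top",f(325,230),.061),("wormR",f(410,215),.061)]:print(n,onz(K,V,uv,z).round(4))
print("iron end",proj(K,V,(.6213,.0574,.205)),"post base",proj(K,V,(.753,.1538,.04)))
s1,c1=pickle.load(open("w1.pkl","rb"));V1=view_of(c1,s1)
for n,uv,z in [("BL",(291,266),.04),("hole",(139,140),.05)]:print("w1",n,onz(K,V1,uv,z).round(4))
```

```text
cam [ 0.55743089 -0.13158284  0.26245513]
BR [ 0.6139 -0.0459  0.04  ]
BL [0.6037 0.1589 0.04  ]
stud [0.6966 0.0695 0.07  ]
wormmid top [0.6425 0.0674 0.061 ]
wormL near end top [0.6385 0.0549 0.061 ]
wormR [0.6393 0.0816 0.061 ]
iron end [550.26850015 252.18001149] post base [384.74157813 298.92719626]
w1 BL [0.5867 0.1609 0.04  ]
w1 hole [0.4807 0.0481 0.05  ]
```

{"name": "step_arm", "arguments": {
  "commands": [
    [0.1,0,0,0.04,0.98,-0.4,0],
    [0.1,0,0,0.04,0.98,-0.5,0],
    [0.1,0,0,0.04,0.98,-0.5,0],
    [0.1,0,0,0.04,0.98,-0.5,0],
    [0.1,0,0,0.04,0.98,-0.5,0]
  ]
}}

```text
time: 10.92
eef_pos: [0.6309, 0.0732, 0.0844]
tool_rot: [2.442, -0.0, -3.141]
force: [0.3, 0.5, 0.2]
opening: -0.004
gripper_force: 0.0
```

{"name": "step_arm", "arguments": {
  "commands": [
    [0,0,0,0,0,-0.1,0],
    [0,0,0,0,0,-0.1,0],
    [0,0,0,0,0,-0.1,0],
    [0,0,0,0,0,-0.1,0],
    [0,0,0,0,0,0,0]
  ]
}}

```text
time: 11.55
eef_pos: [0.6309, 0.0711, 0.0752]
tool_rot: [2.443, 0.0, 3.141]
force: [-0.0, -0.3, 0.6]
opening: -0.003
gripper_force: 0.0
```

Run:
```python
from h import *
from rig import ctrl,viewer
s=ctrl.read_state();c=viewer.camera("wrist");pickle.dump((s,c),open("w3.pkl","wb"));print(s["eef_pos"],s["tool_rot"],s["force"])
d=viewer.camera("scene");t=viewer.camera("top")
a=cv2.resize(c["image"][170:330,220:400],(540,480),interpolation=cv2.INTER_CUBIC)
b=cv2.resize(d["image"][215:330,225:315],(255,326),interpolation=cv2.INTER_CUBIC)
e=cv2.resize(t["image"][125:205,240:310],(240,274),interpolation=cv2.INTER_CUBIC)
o=np.zeros((600,800,3),np.uint8);o[:480,:540]=a;o[:326,545:800]=b;o[326:600,545:785]=e
cv2.imwrite("pics/w3.png",o[...,::-1])
```

```text
[0.63094899 0.07111524 0.07519649] [2.44347398e+00 4.74190725e-05 3.14137407e+00] [-0.03767286 -0.33014468  0.64253562]
```

View pics/w3.png

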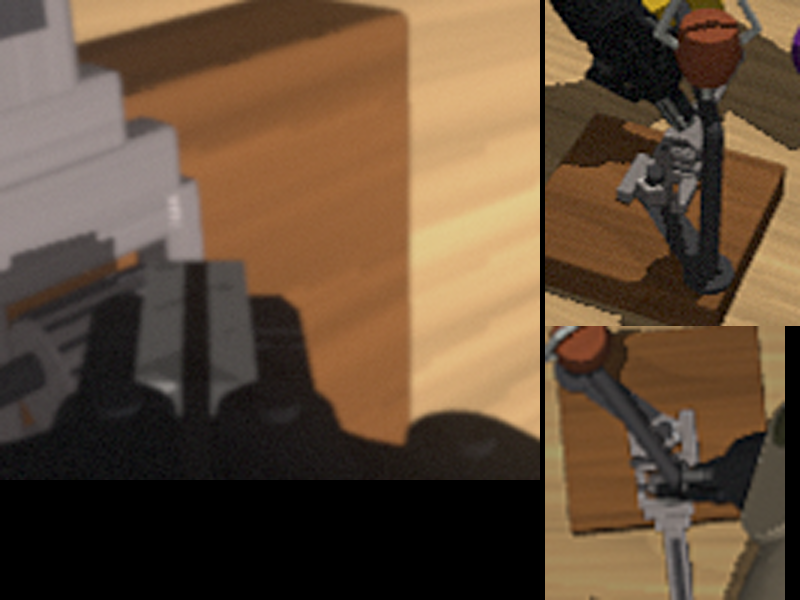

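The wrist view shows the shut tips at about (195,265) in the crop, beside and over the right half of the worm. The scene and top crops show the gripper slanting in from the right with the bar clear of it. Now I descend gently.

{"name": "step_arm", "arguments": {
  "commands": [
    [0,0,0,0.08,-0.04,-0.08,0],
    [0,0,0,0,0,-0.08,0],
    [0,0,0,0,0,-0.06,0],
    [0,0,0,0,0,-0.06,0],
    [0,0,0,0,0,0,0]
  ]
}}

```text
time: 12.32
eef_pos: [0.6329, 0.0704, 0.0681]
tool_rot: [2.443, -0.0, -3.141]
force: [0.8, 0.3, -0.2]
opening: -0.001
gripper_force: 0.0
```

{"name": "step_arm", "arguments": {
  "commands": [
    [0,0,0,0,0,-0.04,0],
    [0,0,0,0,0,-0.04,0],
    [0,0,0,0,0,0,0],
    [0,0,0,0,0,0,0],
    [0,0,0,0,0,0,0]
  ]
}}

```text
time: 12.95
eef_pos: [0.6329, 0.0704, 0.0663]
tool_rot: [2.443, 0.0, -3.141]
force: [-0.6, -0.6, 0.5]
opening: 0.001
gripper_force: 0.0
```

{"name": "step_arm", "arguments": {
  "commands": [
    [0,0,0,0,0,-0.04,0],
    [0,0,0,0,0,0,0],
    [0,0,0,0,0,-0.04,0],
    [0,0,0,0,0,0,0],
    [0,0,0,0,0,0,0]
  ]
}}

```text
time: 13.58
eef_pos: [0.6329, 0.0704, 0.0643]
tool_rot: [2.443, 0.0, -3.141]
force: [0.5, -0.8, -0.7]
opening: -0.001
gripper_force: 0.0
```

{"name": "step_arm", "arguments": {
  "commands": [
    [0,0,0,0.08,0,-0.04,0],
    [0,0,0,0,0,0,0],
    [0,0,0,0,0,-0.02,0],
    [0,0,0,0,0,0,0],
    [0,0,0,0,0,0,0]
  ]
}}

```text
time: 14.2
eef_pos: [0.6349, 0.0705, 0.063]
tool_rot: [2.443, 0.0, -3.141]
force: [-3.5, 0.6, 4.0]
opening: -0.003
gripper_force: 2.6
```

{"name": "step_arm", "arguments": {
  "commands": [
    [0,0,0,0,0,-0.02,0],
    [0,0,0,0,0,0,0],
    [0,0,0,0,0,0,0],
    [0,0,0,0,0,0,0],
    [0,0,0,0,0,0,0]
  ]
}}

```text
time: 14.82
eef_pos: [0.635, 0.0705, 0.0627]
tool_rot: [2.443, 0.0, -3.141]
force: [-4.7, -1.1, 6.0]
opening: 0.001
gripper_force: 3.7
```

{"name": "step_arm", "arguments": {
  "commands": [
    [0,0,0,0.08,0,0,0],
    [0,0,0,0.08,0,0,0],
    [0,0,0,0.08,0,0,0],
    [0,0,0,0.08,0,0,0],
    [0,0,0,0.08,0,0,0]
  ]
}}

```text
time: 15.45
eef_pos: [0.6451, 0.0711, 0.0637]
tool_rot: [2.441, 0.001, -3.141]
force: [-4.3, 2.0, 10.9]
opening: 0.001
gripper_force: 5.6
```

{"name": "step_arm", "arguments": {
  "commands": [
    [0,0,0,0.08,0,0,0],
    [0,0,0,0.08,0,0,0],
    [0,0,0,0.08,0,0,0],
    [0,0,0,0,0,0,0],
    [0,0,0,0,0,0,0]
  ]
}}

```text
time: 16.08
eef_pos: [0.6512, 0.0715, 0.0637]
tool_rot: [2.441, 0.001, -3.141]
force: [-3.8, 3.6, 10.5]
opening: 0.0
gripper_force: 5.3
```

{"name": "step_arm", "arguments": {
  "commands": [
    [0,0,0,0,0,0.2,0],
    [0,0,0,-0.35,0,0,0],
    [0,0,0,-0.35,0,0,0],
    [0,0,0,0,0,-0.1,0],
    [0,0,0,0,0,-0.1,0]
  ]
}}

```text
time: 16.7
eef_pos: [0.6335, 0.0703, 0.0621]
tool_rot: [2.444, 0.0, 3.142]
force: [-0.4, -0.9, -0.6]
opening: 0.001
gripper_force: 0.1
```

{"name": "step_arm", "arguments": {
  "commands": [
    [0,0,0,0.08,0,0,0],
    [0,0,0,0.1,0,0,0],
    [0,0,0,0.12,0,0,0],
    [0,0,0,0.12,0,0,0],
    [0,0,0,0.12,0,0,0]
  ]
}}

```text
time: 17.32
eef_pos: [0.6471, 0.0712, 0.0638]
tool_rot: [2.441, 0.001, -3.14]
force: [-4.1, 2.5, 9.6]
opening: 0.001
gripper_force: 4.9
```

{"name": "step_arm", "arguments": {
  "commands": [
    [0,0,0,0.12,0,0,0],
    [0,0,0,0.04,0,0,0],
    [0,0,0,0,0,0,0],
    [0,0,0,0,0,0.2,0],
    [0,0,0,0,0,0.2,0]
  ]
}}

```text
time: 17.95
eef_pos: [0.6511, 0.0703, 0.0724]
tool_rot: [2.444, 0.0, 3.142]
force: [0.2, 0.5, 0.2]
opening: 0.002
gripper_force: 0.0
```

Run:
```python
from h import *
from rig import ctrl,viewer
s=ctrl.read_state();c=viewer.camera("wrist");pickle.dump((s,c),open("w4.pkl","wb"));print(s["eef_pos"],s["force"])
t=viewer.camera("top");d=viewer.camera("scene")
a=cv2.resize(c["image"][150:330,200:360],(480,540),interpolation=cv2.INTER_CUBIC)
b=cv2.resize(d["image"][240:300,235:295],(310,310),interpolation=cv2.INTER_CUBIC)
e=cv2.resize(t["image"][145:195,255:305],(280,280),interpolation=cv2.INTER_CUBIC)
o=np.zeros((600,800,3),np.uint8);o[:540,:480]=a;o[:310,485:795]=b;o[315:595,485:765]=e
cv2.imwrite("pics/w4.png",o[...,::-1])
```

```text
[0.65113752 0.07025537 0.07240628] [0.20242217 0.46241052 0.19708201]
```

View pics/w4.png

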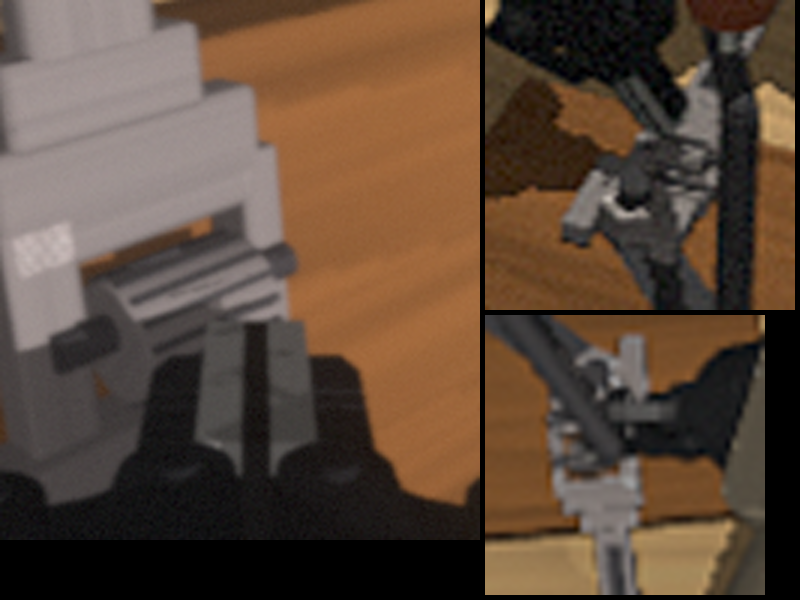

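The wrist view shows the worm clearly at (190,300) in the crop, with the tips over its right half. Two strokes went well, so I go on with more and watch the drag force.

{"name": "step_arm", "arguments": {
  "commands": [
    [0,0,0,-0.35,-0.06,0,0],
    [0,0,0,-0.35,0,0,0],
    [0,0,0,0,0,-0.2,0],
    [0,0,0,0,0,-0.1,0],
    [0,0,0,0,0,-0.1,0]
  ]
}}

```text
time: 18.73
eef_pos: [0.6335, 0.0689, 0.062]
tool_rot: [2.443, 0.0, -3.141]
force: [-0.8, -0.0, 0.1]
opening: -0.001
gripper_force: 0.0
```

{"name": "step_arm", "arguments": {
  "commands": [
    [0,0,0,0.1,0,0,0],
    [0,0,0,0.1,0,0,0],
    [0,0,0,0.1,0,0,0],
    [0,0,0,0.1,0,0,0],
    [0,0,0,0.08,0,0,0]
  ]
}}

```text
time: 19.35
eef_pos: [0.6455, 0.0693, 0.0638]
tool_rot: [2.442, 0.0, -3.14]
force: [-1.0, 0.4, 9.5]
opening: -0.001
gripper_force: 4.8
```

{"name": "step_arm", "arguments": {
  "commands": [
    [0,0,0,0.04,0,0,0],
    [0,0,0,0.04,0,0,0],
    [0,0,0,0.04,0,0,0],
    [0,0,0,0.04,0,0,0],
    [0,0,0,0.04,0,0,0]
  ]
}}

```text
time: 19.98
eef_pos: [0.6502, 0.0695, 0.0638]
tool_rot: [2.441, -0.0, -3.14]
force: [-1.5, 0.8, 9.6]
opening: 0.001
gripper_force: 5.0
```

{"name": "step_arm", "arguments": {
  "commands": [
    [0,0,0,0,0,0.25,0],
    [0,0,0,-0.36,0.06,0,0],
    [0,0,0,-0.36,0,0,0],
    [0,0,0,0,0,-0.15,0],
    [0,0,0,0,0,-0.14,0]
  ]
}}

```text
time: 20.6
eef_pos: [0.6324, 0.0703, 0.0609]
tool_rot: [2.443, 0.0, 3.142]
force: [0.3, -0.4, 0.3]
opening: 0.0
gripper_force: 0.2
```

{"name": "step_arm", "arguments": {
  "commands": [
    [0,0,0,0.08,0,0,0],
    [0,0,0,0.08,0,0,0],
    [0,0,0,0.08,0,0,0],
    [0,0,0,0.08,0,0,0],
    [0,0,0,0.08,0,0,0]
  ]
}}

```text
time: 21.22
eef_pos: [0.638, 0.0713, 0.0611]
tool_rot: [2.44, -0.011, -3.134]
force: [-10.6, 3.1, 21.3]
opening: 0.0
gripper_force: 11.9
```

{"name": "step_arm", "arguments": {
  "commands": [
    [0,0,0,0.06,0,0,0],
    [0,0,0,0.06,0,0,0],
    [0,0,0,0.06,0,0,0],
    [0,0,0,0.06,0,0,0],
    [0,0,0,0,0,0,0]
  ]
}}

```text
time: 21.85
eef_pos: [0.6486, 0.0713, 0.0635]
tool_rot: [2.44, 0.001, -3.14]
force: [-6.1, 1.3, 14.2]
opening: -0.003
gripper_force: 7.2
```

{"name": "step_arm", "arguments": {
  "commands": [
    [0,0,0,0,0,0.3,0],
    [0,0,0,-0.2,-1,0.8,0],
    [0,0,0,-0.2,-1,0.8,0],
    [0,0,0,-0.2,-1,0.7,0],
    [0,0,0,-0.2,-1,0.6,0]
  ]
}}

```text
time: 22.48
eef_pos: [0.6285, -0.0306, 0.142]
tool_rot: [2.444, 0.001, 3.142]
force: [-0.5, -0.0, 0.7]
opening: 0.003
gripper_force: 0.0
```

{"name": "step_arm", "arguments": {
  "commands": [
    [0,0,0,0,-1,0.2,0],
    [0,0,0,0,0,0,0],
    [0,0,0,0,0,0,0],
    [0,0,0,0,0,0,0],
    [0,0,0,0,0,0,0]
  ]
}}

```text
time: 23.1
eef_pos: [0.6284, -0.054, 0.1461]
tool_rot: [2.443, -0.0, -3.141]
force: [0.3, 0.0, -0.2]
opening: 0.001
gripper_force: 0.0
```

Run:
```python
from h import *
from rig import ctrl,viewer
s=ctrl.read_state();c=viewer.camera("wrist");pickle.dump((s,c),open("w5.pkl","wb"));print(s["eef_pos"],s["force"],s["tool_rot"])
K,V=c["mtx"],view_of(c,s);u=proj(K,V,(.67,.067,.055));x,y=int(u[0]),int(u[1]);print(u)
d=viewer.camera("scene")
W=c["image"];x0=min(max(x-65,0),420);y0=min(max(y-70,0),260)
a=cv2.resize(W[y0:y0+150,x0:x0+130],(520,600),interpolation=cv2.INTER_CUBIC)
b=cv2.resize(d["image"][240:300,240:290],(270,324),interpolation=cv2.INTER_CUBIC)
o=np.zeros((600,800,3),np.uint8);o[:,:520]=a;o[:324,525:795]=b
print(x0,y0);cv2.imwrite("pics/w5.png",o[...,::-1])
```

```text
[ 0.62842449 -0.05400113  0.14611183] [ 0.28264513  0.00574038 -0.20567565] [ 2.44328260e+00 -1.38238987e-04 -3.14062671e+00]
[324.19566992 242.89756508]
259 172
```

View pics/w5.png

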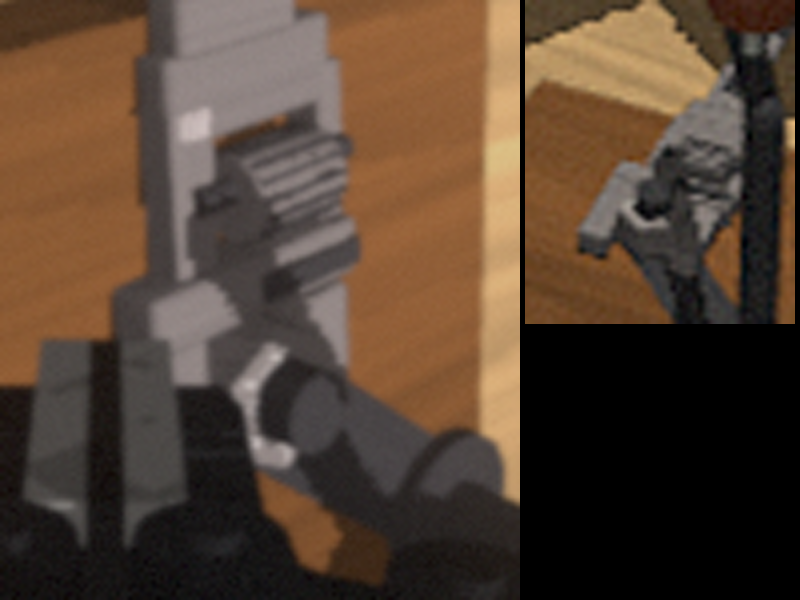

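The mouth view shows the nut at (265,400) and the stud end at (318,410). The movable jaw block right of the nut has its outer edge at x=347, clearly nearer the nut than before. I will check it numerically.

Run:
```python
from h import *
s2,c2=pickle.load(open("w2.pkl","rb"));s5,c5=pickle.load(open("w5.pkl","rb"));K=c2["mtx"]
V2,V5=view_of(c2,s2),view_of(c5,s5)
f2=lambda u,v:(240+(u+.5)/3.5-.5,150+(v+.5)/3.5-.5)
f5=lambda u,v:(259+(u+.5)/4-.5,172+(v+.5)/4-.5)
for n,a,b,z in [("stud",(388,465),(318,412),.07),("jaw outer edge",(440,400),(347,345),.054),("bar R end",(450,293),(358,236),.054),("pin R end",(427,210),(352,143),.051),("frame R edge",(417,180),(342,100),.05),("frame L edge top",(257,150),(166,100),.05),("fixed jaw L corner",(237,352),(152,300),.054)]:
    print(n,onz(K,V2,f2(*a),z).round(4),onz(K,V5,f5(*b),z).round(4))
```

```text
stud [0.6966 0.0695 0.07  ] [0.6948 0.0694 0.07  ]
jaw outer edge [0.6948 0.1041 0.054 ] [0.6923 0.0969 0.054 ]
bar R end [0.6655 0.1052 0.054 ] [0.6662 0.0989 0.054 ]
pin R end [0.6431 0.0981 0.051 ] [0.645  0.0988 0.051 ]
frame R edge [0.6351 0.095  0.05  ] [0.6349 0.0958 0.05  ]
frame L edge top [0.6208 0.0439 0.05  ] [0.6267 0.0431 0.05  ]
fixed jaw L corner [0.6656 0.0361 0.054 ] [0.666  0.0364 0.054 ]
```

{"name": "step_arm", "arguments": {
  "commands": [
    [0,0,0,0.07,1,-0.3,0],
    [0,0,0,0.07,1,-0.6,0],
    [0,0,0,0.07,1,-0.6,0],
    [0,0,0,0.07,1,-0.7,0],
    [0,0,0,0.06,0.98,-0.7,0]
  ]
}}

```text
time: 23.82
eef_pos: [0.6369, 0.0709, 0.0733]
tool_rot: [2.444, 0.0, -3.141]
force: [0.2, 0.9, 0.2]
opening: 0.004
gripper_force: 0.0
```

{"name": "step_arm", "arguments": {
  "commands": [
    [0,0,0,0,0,-0.1,0],
    [0,0,0,0,0,-0.2,0],
    [0,0,0,0,0,-0.1,0],
    [0,0,0,0,0,-0.06,0],
    [0,0,0,0,0,0,0]
  ]
}}

```text
time: 24.45
eef_pos: [0.6374, 0.0693, 0.063]
tool_rot: [2.444, 0.002, 3.141]
force: [-0.3, -1.4, 4.2]
opening: -0.0
gripper_force: 2.0
```

Contact, lightly. I press to about 12 N and drag slowly, reading the force along the way.

{"name": "step_arm", "arguments": {
  "commands": [
    [0,0,0,0,0,-0.06,0],
    [0,0,0,0,0,-0.02,0],
    [0,0,0,0.06,0,0,0],
    [0,0,0,0.06,0,0,0],
    [0,0,0,0.06,0,0,0]
  ]
}}

```text
time: 25.08
eef_pos: [0.6398, 0.0699, 0.0618]
tool_rot: [2.442, -0.003, -3.138]
force: [-16.4, -6.0, 19.5]
opening: -0.003
gripper_force: 10.6
```

{"name": "step_arm", "arguments": {
  "commands": [
    [0,0,0,0.06,0,0,0],
    [0,0,0,0.06,0,0,0],
    [0,0,0,0.06,0,0,0],
    [0,0,0,0.06,0,0,0],
    [0,0,0,0.06,0,0,0]
  ]
}}

```text
time: 25.7
eef_pos: [0.648, 0.0705, 0.0631]
tool_rot: [2.44, -0.001, -3.138]
force: [-14.7, -1.6, 22.1]
opening: 0.0
gripper_force: 11.0
```

{"name": "step_arm", "arguments": {
  "commands": [
    [0,0,0,0.06,0,0,0],
    [0,0,0,0.06,0,0,0],
    [0,0,0,0,0,0,0],
    [0,0,0,0,0,0,0],
    [0,0,0,0,0,0,0]
  ]
}}

```text
time: 26.32
eef_pos: [0.6511, 0.0707, 0.0631]
tool_rot: [2.44, -0.001, -3.138]
force: [-11.8, -1.4, 20.7]
opening: 0.005
gripper_force: 10.4
```

The drag is now 15 N at 22 N of press, far above the rolling drag of about 4 N, so the worm is tight and slipping. I retreat to the earlier viewpoint to compare.

{"name": "step_arm", "arguments": {
  "commands": [
    [0,0,0,0,0,0.35,0],
    [0,0,0,-0.24,-1,0.8,0],
    [0,0,0,-0.24,-1,0.8,0],
    [0,0,0,-0.24,-1,0.7,0],
    [0,0,0,-0.22,-1,0.6,0]
  ]
}}

```text
time: 26.95
eef_pos: [0.6282, -0.031, 0.142]
tool_rot: [2.444, 0.0, -3.142]
force: [0.4, 0.0, -0.2]
opening: 0.0
gripper_force: 0.0
```

{"name": "step_arm", "arguments": {
  "commands": [
    [0,0,0,0,-0.92,0.2,0],
    [0,0,0,0,0,0,0],
    [0,0,0,0,0,0,0],
    [0,0,0,0,0,0,0],
    [0,0,0,0,0,0,0]
  ]
}}

```text
time: 27.58
eef_pos: [0.6284, -0.0524, 0.1463]
tool_rot: [2.443, -0.0, -3.141]
force: [-0.3, -0.7, 0.3]
opening: -0.001
gripper_force: 0.0
```

Run:
```python
from h import *
from rig import ctrl,viewer
s=ctrl.read_state();c=viewer.camera("wrist");pickle.dump((s,c),open("w6.pkl","wb"));print(s["eef_pos"],s["tool_rot"])
s5,c5=pickle.load(open("w5.pkl","rb"));K=c["mtx"];V5,V6=view_of(c5,s5),view_of(c,s)
g5,g6=[cv2.cvtColor(q["image"],cv2.COLOR_RGB2GRAY) for q in(c5,c)]
for n,(u,v),z in [("frame",(190,90),.05),("jaw",(345,335),.054),("bar",(352,245),.054),("stud",(318,412),.07),("fixedjaw",(190,310),.054),("handle",(220,30),.05)]:
    x,y=int(259+u/4),int(172+v/4);r=7
    m=cv2.matchTemplate(cv2.resize(g6[y-25:y+26,x-25:x+26],None,fx=4,fy=4,interpolation=cv2.INTER_CUBIC),cv2.resize(g5[y-r:y+r+1,x-r:x+r+1],None,fx=4,fy=4,interpolation=cv2.INTER_CUBIC),cv2.TM_CCOEFF_NORMED)
    _,q,_,l=cv2.minMaxLoc(m);d=np.array(l)/4-(25-r)
    p=onz(K,V5,(x,y),z);print(n,round(q,2),d,((onz(K,V6,(x+d[0],y+d[1]),z)-p)*1000).round(1))
t=viewer.camera("top");pickle.dump(t,open("t6.pkl","wb"))
N=np.array([.692,.067])
for th in range(186,138,-5):
    a=np.radians(th);e=np.array([np.cos(a),np.sin(a)]);n=np.array([-e[1],e[0]]);print(th,(N+.175*e+.0185*n).round(4))
```

```text
[ 0.62839553 -0.05244519  0.14633157] [ 2.44322542e+00 -2.04044264e-04 -3.14053609e+00]
frame 0.84 [-2.25  0.25] [-0.1 -0.7  0. ]
jaw 0.99 [-1.25  0.25] [-0.1  0.1  0. ]
bar 0.99 [-1.25  0.25] [-0.1  0.1  0. ]
stud 0.97 [-1.5  0.5] [-0.  -0.1  0. ]
fixedjaw 0.99 [-1.25  0.25] [-0.1  0.4 -0. ]
handle 0.92 [ 7.  -2.5] [-1.1  9.7 -0. ]
186 [0.5199 0.0303]
181 [0.5173 0.0454]
176 [0.5161 0.0608]
171 [0.5163 0.0761]
166 [0.5177 0.0914]
161 [0.5205 0.1065]
156 [0.5246 0.1213]
151 [0.53   0.1357]
146 [0.5366 0.1495]
141 [0.5444 0.1628]
```

The jaw did not move any further (under 0.3 mm) despite the hard stroke, so it is snug, and the wrench and nut are unmoved. Now I straighten up and go down beside the handle.

{"name": "step_arm", "arguments": {
  "commands": [
    [-0.8,0,0,-0.86,0.42,0,0],
    [-0.8,0,0,-0.86,0.42,0,0],
    [-0.8,0,0,-0.86,0.42,0,0],
    [-0.8,0,0,-0.86,0.42,0,0],
    [-0.8,0,0,-0.86,0.42,0,0]
  ]
}}

```text
time: 28.3
eef_pos: [0.5204, -0.0003, 0.1471]
tool_rot: [-3.137, 0.002, -3.141]
force: [0.2, 1.0, -0.2]
opening: 0.002
gripper_force: 0.0
```

{"name": "step_arm", "arguments": {
  "commands": [
    [0,0,0,0,0,-0.93,0],
    [0,0,0,0,0,-0.93,0],
    [0,0,0,0,0,-0.93,0],
    [0,0,0,0,0,-0.93,0],
    [0,0,0,0,0,-0.93,0]
  ]
}}

```text
time: 28.92
eef_pos: [0.521, -0.0005, 0.0297]
tool_rot: [3.142, 0.0, -3.141]
force: [-0.6, -0.1, -0.0]
opening: 0.0
gripper_force: 0.0
```

{"name": "step_arm", "arguments": {
  "commands": [
    [0,0,0,0,0.3,0,0],
    [0,0,0,0,0.3,0,0],
    [0,0,0,0,0.2,0,0],
    [0,0,0,0,0.2,0,0],
    [0,0,0,0,0,0,0]
  ]
}}

```text
time: 29.55
eef_pos: [0.521, 0.0247, 0.0306]
tool_rot: [-3.142, 0.0, -3.141]
force: [-1.0, -1.1, -0.4]
opening: 0.001
gripper_force: 0.0
```

{"name": "step_arm", "arguments": {
  "commands": [
    [0,0,0,-0.04,0.22,0,0],
    [0,0,-0.5,-0.1,0.6,0,0],
    [0,0,-0.5,-0.05,0.62,0,0],
    [0,0,-0.5,0.01,0.61,0,0],
    [0,0,-0.5,0.06,0.61,0,0]
  ]
}}

```text
time: 30.18
eef_pos: [0.5174, 0.0911, 0.0303]
tool_rot: [-3.14, -0.001, 2.79]
force: [-0.9, -2.9, 2.4]
opening: -0.004
gripper_force: 1.8
```

{"name": "step_arm", "arguments": {
  "commands": [
    [0,0,-0.5,0.11,0.6,0,0],
    [0,0,-0.5,0.16,0.59,0,0],
    [0,0,-0.5,0.22,0.58,0,0],
    [0,0,-0.5,0.26,0.55,0,0],
    [0,0,0,0,0,0,0]
  ]
}}

```text
time: 30.8
eef_pos: [0.5367, 0.1495, 0.0302]
tool_rot: [3.141, -0.0, 2.445]
force: [0.1, 0.0, -0.1]
opening: 0.002
gripper_force: 0.0
```

{"name": "step_arm", "arguments": {
  "commands": [
    [0,0,0,0,0,0,0],
    [0,0,0,-0.5,-0.6,0,0],
    [0,0,0,-0.5,-0.9,1,0],
    [0,0,0,-0.5,-0.9,1,0],
    [0,0,0,-0.5,-0.9,1,0]
  ]
}}

```text
time: 31.42
eef_pos: [0.4861, 0.0652, 0.1061]
tool_rot: [3.142, 0.0, 2.444]
force: [0.4, 0.2, 0.7]
opening: 0.001
gripper_force: 0.0
```

```bash
cat > ang.py <<'E'
from h import *
from rig import ctrl,viewer
s=ctrl.read_state();t=viewer.camera("top");w=viewer.camera("wrist");pickle.dump((s,t,w),open("t7.pkl","wb"))
t0=pickle.load(open("cams0.pkl","rb"))["top"]
for c in(t0,t):
    K,V=c["mtx"],c["view"];im=c["image"].astype(int);hsv=cv2.cvtColor(c["image"],cv2.COLOR_RGB2HSV)
    m=((hsv[...,1]<70)&(hsv[...,2]>60)).astype(np.uint8);roi=np.zeros_like(m);roi[180:232,215:310]=1;m&=roi
    ys,xs=np.nonzero(m);P=np.array([onz(K,V,(x,y),.048)[:2] for x,y in zip(xs,ys)])
    r=np.linalg.norm(P-[.692,.067],axis=1);P=P[(r>.12)&(r<.235)]
    l=cv2.fitLine(P.astype(np.float32),cv2.DIST_HUBER,0,.01,.01).ravel();a=np.degrees(np.arctan(l[1]/l[0]))
    off=(np.array([.692,.067])-l[2:])@np.array([-l[1],l[0]])
    print(len(P),"yaw",a.round(2),"centre dir",np.degrees(np.arctan2(*(np.array([.692,.067])-P.mean(0))[::-1])).round(2),"line offset mm",(off*1000).round(1),"rmax",r[(r<.26)].max().round(3))
print(s["eef_pos"])
E
python3 ang.py
```

```text
190 yaw 8.13 centre dir 4.49 line offset mm -10.2 rmax 0.227
1513 yaw 76.56 centre dir -6.37 line offset mm -174.4 rmax 0.26
[0.48605886 0.06523879 0.10610964]
```

{"name": "step_arm", "arguments": {
  "commands": [
    [0,0,0,-0.3,-1,0.8,0],
    [0,0,0,-0.3,-1,0.8,0],
    [0,0,0,-0.3,-1,0.8,0],
    [0,0,0,-0.3,-1,0.8,0],
    [0,0,0,-0.3,-1,0,0]
  ]
}}

```text
time: 32.15
eef_pos: [0.4495, -0.0595, 0.186]
tool_rot: [3.141, 0.002, 2.445]
force: [0.7, 0.1, -0.4]
opening: -0.001
gripper_force: 0.0
```

```bash
python3 ang.py
python3 - <<'E'
from h import *
s,t,w=pickle.load(open("t7.pkl","rb"))
from rig import viewer
d=viewer.camera("scene");pickle.dump(d,open("s7.pkl","wb"))
a=cv2.resize(t["image"][110:230,215:325],(550,600),interpolation=cv2.INTER_CUBIC)
b=cv2.resize(d["image"][230:320,220:325],(245,210),interpolation=cv2.INTER_CUBIC)
b2=cv2.resize(t["image"][190:255,350:420],(245,227),interpolation=cv2.INTER_CUBIC)
e=cv2.resize(d["image"][170:240,160:240],(180,158),interpolation=cv2.INTER_CUBIC)
o=np.zeros((600,800,3),np.uint8);o[:,:550]=a;o[:210,555:]=b;o[212:439,555:]=b2;o[441:599,555:735]=e
cv2.imwrite("pics/f7.png",o[...,::-1])
E
```

```text
190 yaw 8.13 centre dir 4.49 line offset mm -10.2 rmax 0.227
376 yaw 78.2 centre dir 0.78 line offset mm -163.4 rmax 0.26
[ 0.44950541 -0.05947614  0.18602119]
```

View pics/f7.png

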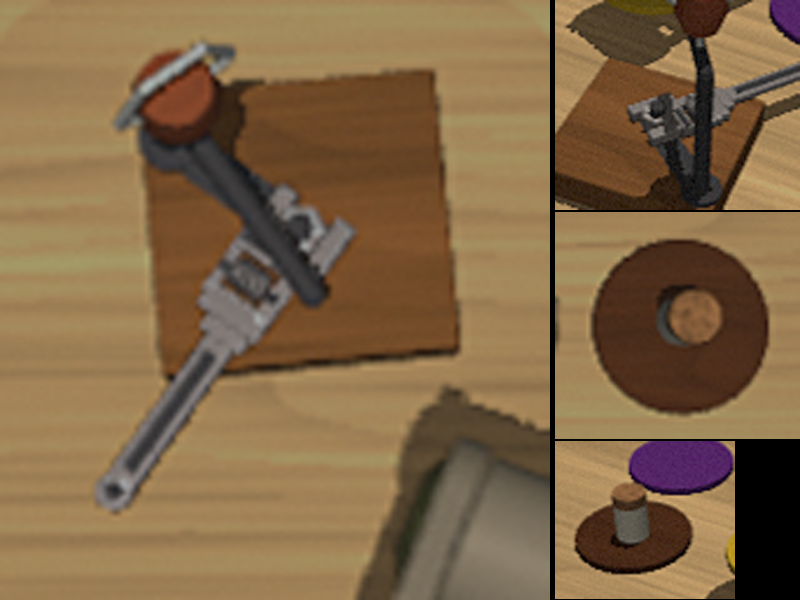

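The top crop shows the wrench swung clockwise with the hole at (113,490) and the mouth still closed on the nut. The lower crops show the jar upright on the dark board.

Run:
```python
from h import *
t=pickle.load(open("cams0.pkl","rb"))["top"];K,V=t["mtx"],t["view"]
f=lambda u,v:(215+(u+.5)/4.4-.5,110+(v+.5)/4.4-.5)
g=lambda u,v:(215+(u+.5)/5-.5,110+(v+.5)/5-.5)
A=lambda p,q:np.degrees(np.arctan2(*(q-p)[1::-1]))
N=np.array([.692,.067,.05])
h0,h1=onz(K,V,f(293,486),.05),onz(K,V,g(113,490),.05)
print(h0,h1,"rot via N",A(h0,N)-A(h1,N))
for N2 in([.689,.0675,.05],[.695,.069,.05]):print(A(h0,np.array(N2))-A(h1,np.array(N2)))
print("groove",A(onz(K,V,f(291,462),.05),onz(K,V,f(279,340),.05))-A(onz(K,V,g(137,465),.05),onz(K,V,g(213,355),.05)))
print("hole to neck",A(h0,onz(K,V,f(278,318),.05)),A(h1,onz(K,V,g(227,335),.05)))
# all loose-things check: change outside moved parts
```

```text
[0.47878827 0.04634148 0.05      ] [0.52043138 0.19070217 0.05      ] rot via N 41.32609601578247
41.90969842637915
40.86528226517162
groove 39.902259528928106
hole to neck 4.869018356638279 -36.21266614360836
```

{"name": "step_arm", "arguments": {
  "commands": [
    [0,0,0,0.3,1,0,0],
    [0,0,0,0.3,1,-0.8,0],
    [0,0,0,0.3,1,-0.8,0],
    [0,0,0,0.3,1,-0.8,0],
    [0,0,0,0.3,1,-0.8,0]
  ]
}}

```text
time: 32.92
eef_pos: [0.4866, 0.0684, 0.104]
tool_rot: [-3.141, -0.001, 2.445]
force: [-0.3, -0.7, 0.4]
opening: -0.001
gripper_force: 0.0
```

{"name": "step_arm", "arguments": {
  "commands": [
    [0,0,0,0.5,0.8,-1,0],
    [0,0,0,0.5,0.8,-1,0],
    [0,0,0,0.5,0.8,-1,0],
    [0,0,0,0.4,0.6,0,0],
    [0,0,0,0,0,0,0]
  ]
}}

```text
time: 33.55
eef_pos: [0.5339, 0.143, 0.0295]
tool_rot: [-3.141, -0.001, 2.446]
force: [-0.3, -0.1, -0.7]
opening: -0.002
gripper_force: 0.0
```

{"name": "step_arm", "arguments": {
  "commands": [
    [0,0,0,0.12,0.2,0,0],
    [0,0,-0.2,0.1,0.18,0,0],
    [0,0,-0.2,0.08,0.16,0,0],
    [0,0,0,0.08,0.16,0,0],
    [0,0,0,0,0,0,0]
  ]
}}

```text
time: 34.17
eef_pos: [0.5438, 0.159, 0.0304]
tool_rot: [3.141, 0.0, 2.374]
force: [-0.7, -0.6, 0.2]
opening: 0.002
gripper_force: 0.1
```

{"name": "step_arm", "arguments": {
  "commands": [
    [0,0,0,-0.5,-0.6,0,0],
    [0,0,0,-0.5,-0.9,1,0],
    [0,0,0,-0.5,-0.9,1,0],
    [0,0,0,-0.5,-0.9,1,0],
    [0,0,0,-0.3,-1,0.8,0]
  ]
}}

```text
time: 34.8
eef_pos: [0.4858, 0.0509, 0.1264]
tool_rot: [3.141, 0.001, 2.375]
force: [0.2, -0.6, 0.8]
opening: 0.005
gripper_force: 0.0
```

{"name": "step_arm", "arguments": {
  "commands": [
    [0,0,0,-0.3,-1,0.8,0],
    [0,0,0,-0.3,-1,0.8,0],
    [0,0,0,-0.3,-1,0.8,0],
    [0,0,0,-0.3,-1,0,0],
    [0,0,0,0,0,0,0]
  ]
}}

```text
time: 35.42
eef_pos: [0.456, -0.0495, 0.1855]
tool_rot: [3.141, 0.0, 2.372]
force: [-0.9, -0.4, 0.4]
opening: 0.0
gripper_force: 0.0
```

Run:
```python
from h import *
from rig import ctrl,viewer
s7,t7,_=pickle.load(open("t7.pkl","rb"));t=viewer.camera("top");pickle.dump(t,open("t8.pkl","wb"));K,V=t["mtx"],t["view"]
N=np.array([.692,.067])
out=[]
for c in(t7,t):
    h=cv2.cvtColor(c["image"],cv2.COLOR_RGB2HSV);m=((h[...,1]<75)&(h[...,2]>70)).astype(np.uint8);m[:188]=0;m[214:]=0;m[:,:225]=0;m[:,280:]=0
    k,l,st,ce=cv2.connectedComponentsWithStats(m);i=1+np.argmax(st[1:,4]);ys,xs=np.nonzero(l==i)
    P=np.array([onz(K,V,(x,y),.05)[:2] for x,y in zip(xs,ys)]);L=cv2.fitLine(P.astype(np.float32),cv2.DIST_HUBER,0,.01,.01).ravel()
    print(st[i],"line",np.degrees(np.arctan(L[1]/L[0])).round(2),"via N",np.degrees(np.arctan2(*(N-P.mean(0))[::-1])).round(2))
d=cv2.absdiff(pickle.load(open("cams0.pkl","rb"))["top"]["image"],t["image"]).max(2)
for n,(u,v) in dict(glaze=(186,162),fig=(172,204),mug=(404,156),spanner=(352,155),spatula=(190,222)).items(): print(n,d[v-20:v+20,u-20:u+20].max(),(d[v-20:v+20,u-20:u+20]>40).sum())
print(ctrl.read_state()["eef_pos"])
```

```text
[234 188  22  24 147] line -38.44 via N -35.43
[231 188  22  22 135] line -42.06 via N -38.93
glaze 5 0
fig 6 0
mug 9 0
spanner 5 0
spatula 5 0
[ 0.45612039 -0.04865509  0.18534858]
```

```bash
python3 -c "
from rig import ctrl
print(ctrl.hand_in())"
```

```text
the job is handed in; nothing more can be done
None
```

The job is handed in at about 35 s of the 72 s: the jar stands upright on the dark round board, the jaw is snug on the nut, the handle (and the nut with it) was swung clockwise by about 45° (measured on the handle from the top view, to within a degree or so), and the other loose things are unmoved.

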